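# Zero the hardness tester's dial and hold the third load step

## Task

On the bench hardness tester, turn the black bezel of the dial gauge until the blue zero mark lies under the resting pointer, and let go of it. Then press the red pad of the sprung load lever down with the fingers, past its first two clicks to the third, without forcing it on to the end stop, and finish the program while still holding it at the third click against its spring (pointer in the green band). Do not shift the tester's loose disc and bushing or anything else lying on the bench.

Things in the scene. Friction and masses are not known exactly. Their poses are not given: they have to be found in the camera images.
- tester: bolted-down grey and white bench tester. Origin: centre of the underside of its base plate (240 x by 260 y by 20 mm); own x points away from the robot (yaw varies), y left, z up. Left: C-frame, 56 mm wide head (top at z 125) carrying the dial gauge, axis at x 0, y +70. Right: load lever; its pivot at x +70, y -75, z 130 mm runs along the tester's y between cheeks 145 mm high.
- bezel (a joint): bezel angle (rad), positive counter-clockwise from above, range -1.5 to 1.5; 0 = zero mark under the resting pointer. Starts at 0.5 to 1.25: turn it clockwise. Black knurled disc, 56 mm diameter, 16 mm high, underside 157 mm above the bench, on a 48 mm can 32 mm tall over the head; the white dial (top 176 mm) turns with it. Friction (0.04 N m) keeps it where left.
- bezel_center (a point): on the bezel's upright axis, 167 mm above the bench (10 mm above the bezel's underside): the height at which to grip it across its diameter, from any side
- zero_mark (a point): blue zero mark on the white dial, 19.5 mm from the dial's axis; turns with the bezel. The dial also bears two black ticks (first and second load step), a green band (third step) and a red band (overload), read clockwise from the zero mark.
- pointer_tip (a point): outer end of the thin black pointer over the dial, 19 mm from its axis. With the lever at rest it points along the tester's own -x, towards the robot's side; pressing the lever turns it clockwise, 5.71 rad for each rad of the lever. The bezel does not move it.
- load (a joint): lever angle (rad): 0 = at rest, up; grows as the pad is pressed down. Clicks (detents) at 0.14, 0.28 and 0.42 (the third); end stop at 0.56; beyond 0.52 is overload. A spring returns it to 0 whenever let go: the push at the pad is about 4 N at the start and 11 N at the third click; the clicks add or take about 3 N.
- load_pad (a point): centre of the top face of the lever's red pad (46 by 46 mm, 12 thick), which lies 140 mm from the pivot towards the robot and 10 mm above the lever's centre line. At rest 181 mm above the bench, tilted 0.30 rad (side nearer the robot higher); at the clicks 162, 143 and 123 mm (then 0.12 rad the other way); at the end stop 104 mm. It moves on an arc about the pivot.
- ref_disc: bystander: loose steel reference disc, 40 mm across, 12 mm high, on the tester's base plate in front of the gauge; origin: centre of its underside
- yellow_box: bystander: yellow part carton 100 by 70 by 45 mm; origin: centre of its underside
- bearing: bystander: steel bearing ring, 72 mm across, 20 mm high; origin: centre of its underside
- grease_can: bystander: grey can 64 mm across, 110 mm high; origin: centre of its underside
- brown_box: bystander: brown carton 90 by 90 by 60 mm; origin: centre of its underside
- bushing: bystander: brass bushing standing on end on the base plate between gauge and lever, 42 mm across, 50 mm high; origin: centre of its underside

How it is judged:
By the outcome, as a careful person would: the job done as asked, in the order asked, and still so for the second after the job is handed in, while the arm keeps its last pose, push and grip.
It also fails if it takes over 45 s, if anything falls off the work surface, if the arm or the gripper's body presses on something with over 40 N, if the wrist force passes 120 N, or if a joint passes its speed limit or range.

## Robot

A 6-joint arm with a two-finger parallel gripper is mounted at the origin on the work surface. World frame = base frame: x ahead of the robot, y to its left, z up, the work surface at z = 0. Lengths are in m, angles in rad, forces in N, time in s.
With the tool pointing down it reaches from about 0.275 to 1 m from the base axis. Payload 8.4 kg.
Tool frame: the origin (TCP) lies at the very end of the fingers, on their centre line; the grasp point (between the pads) lies 19 mm behind it; z points along the fingers, y is the direction in which the jaws open and shut (so a half turn about z gives the same grasp; the last joint's range is limited). The gripper opens to 85 mm and grips with 20 to 120 N. Pads are 22 mm wide; open, the fingers measure 114 mm over their backs; the gripper's body (76 mm by 85 mm) begins 54 mm behind the grasp point. The pads swing forward as they close: fully open they stand 13 mm farther back than shut.
Start: joints at [1.267, 0.353, 1.633, -0, 1.155, -0.002], TCP at [0.186, 0.597, 0.231] pointing down, gripper open.
Joint ranges: [-2.63, 2.63], [-0.92, 2.1], [0.06, 2.66], [-1.3, 4.44], [0, 2.69], [-3.02, 3.02]. Speed limits (rad/s): [2.22, 2.22, 2.79, 3.14, 3.14, 3.14].

## Interface

Orientations are given as [roll, pitch, yaw] about the fixed x, y, z axes, in that order (R = Rz(yaw) Ry(pitch) Rx(roll)).
In Python, from station import env, viewer gives the robot as it stands.
- The arm moves only by the tool carry_out, never from a script. Its argument "steps" is a list that holds one entry, the list of rows, each a list of 7 numbers: the closure, from 0 (fully open) to 1 (shut), then the shift along the tool's x, y, z in mm, then the turn, a rotation vector about the tool's x, y, z in degrees. In form: [[[jaw, tx, ty, tz, rx, ry, rz], ...]]. A call has 1 to 10 rows; each row is the pose to reach, as a shift and turn from the pose commanded when the call began, along the tool's axes at that moment; what a row does not reach only later rows make up. A row lasts 1/10 s, in which the tool goes at most 50 mm and 8.59 degrees, less where a joint would pass 70% of its speed; a pose out of reach is approached as far as the arm can. A call with a gripper value outside its range is refused whole. The fingers move at their own pace and stop on an object; the grip force is fixed at half the most. Time passes only in rows, so rows that repeat a pose let the fingers close. It gives the time, the measured TCP pose, the force and the opening at its end, in the units of the state.
- env.get_state(): the state, without advancing time (a new reading comes with each control period).
- viewer.read_camera(name): name is "scene" or "top"; returns a dict with "pixels" (384x512x3 uint8, red, green, blue), "fx", "fy", "cx", "cy" (pixels), "R" (3x3) and "t" (3): a world point X has camera coordinates R X + t. Camera axes: x right, y down, z forward; pixel columns grow to the right and rows downward; lengths in m; the calibration is good to about 2 mm. A picture is of the moment at which its call begins. There is no depth.
- env.job_done(): hands the job in, once; it reports no verdict.
The state is a dict: "time": time; "joint_positions": joint angles; "joint_velocities": joint speeds; "joint_torque": joint torques, N m; "ee_pos": TCP position; "tcp_rot": TCP orientation; "force": force on the tool from outside, world axes, zero at the start; "wrist_torque": the same for the moment, N m; "finger_gap": finger opening in m.
Only numpy, scipy, OpenCV 4.12 (cv2) and the standard library are available. Lean on these libraries where they do the work, as an engineer would, in place of code of your own. Each camera call takes 0.05 s, during which the arm holds its last target. There are 200 camera calls.

## Working session

There is one attempt and no reset: what is moved stays moved. The work goes in short steps, Python scripts to look and compute and a tool call to move; the robot and the scene stay as the last step left them, time stands still between calls to the robot, and variables do not carry over. Pictures are saved under pics/ and viewed, about 8 in all and at most 12, crops included, and the job is handed in when it is done.

Besides the shell and the picture viewer there is one more tool, called after "Emit:" as a command line: name --argument value ..., lists and objects as JSON in quotes. carry_out: Moves the arm, as the interface text tells. Its arguments: {"type":"object","properties":{"steps":{"type":"array"}},"required":["steps"]}

```bash
ls; mkdir -p pics; python3 - <<'E'
from station import env, viewer
import cv2,numpy as np,pickle
s=env.get_state(); print({k:np.round(v,3).tolist() for k,v in s.items()})
d={}
for n in("scene","top"):
    c=viewer.read_camera(n); d[n]=c
    cv2.imwrite(f"pics/{n}0.png",c["pixels"][:,:,::-1]); print(n,c["fx"],c["cx"],c["cy"],np.round(c["R"],3).tolist(),c["t"])
pickle.dump(d,open("c0.pkl","wb"))
a=np.hstack([d["scene"]["pixels"],d["top"]["pixels"]])[:,:,::-1]
cv2.imwrite("pics/both0.png",np.vstack([d["scene"]["pixels"],d["top"]["pixels"]])[:,:,::-1][:,:])
E
```

```text
pics
{'time': 0.0, 'joint_positions': [1.267, 0.354, 1.634, 0.0, 1.155, -0.002], 'joint_velocities': [-0.001, 0.002, -0.0, -0.0, 0.0, -0.0], 'joint_torque': [-0.003, -60.523, -34.207, -0.0, 0.009, 0.0], 'ee_pos': [0.186, 0.596, 0.231], 'tcp_rot': [-3.14, -0.0, 2.84], 'force': [-0.276, -0.429, -0.764], 'wrist_torque': [-0.024, -0.02, 0.013], 'finger_gap': 0.085}
scene 463.30863512361555 250.5843278326992 196.15141311837968 [[-0.246, 0.969, 0.006], [0.74, 0.192, -0.645], [-0.626, -0.154, -0.764]] [ 0.1449508  -0.33851059  1.72455204]
top 369.02052325055945 256.4572679804278 188.75202323669967 [[0.019, -1.0, 0.017], [-0.986, -0.021, -0.167], [0.168, -0.014, -0.986]] [-0.0306231   0.57715192  1.19877217]
```

View pics/scene0.png

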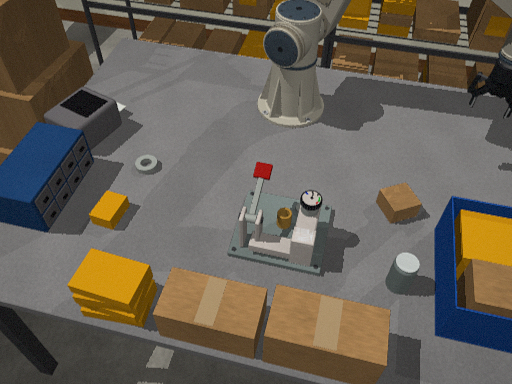

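View pics/top0.png

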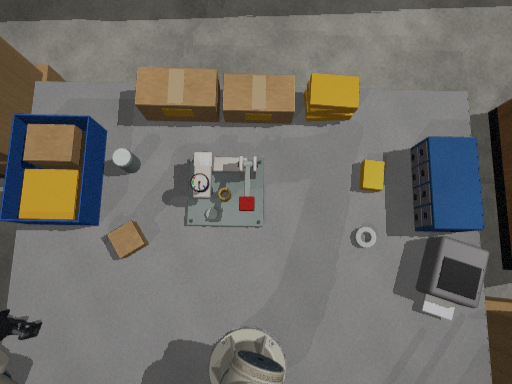

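The top view shows the tester with its dial at about (200,183) and the red pad at (246,203). In the scene view the dial is at (311,200) and the pad at (263,170). Next I measure them and zoom in on the dial.

```bash
cat > h.py <<'E'
import numpy as np,cv2
from station import env,viewer
def ray(c,u,v):
    R=np.array(c["R"]);t=np.array(c["t"]);o=-R.T@t
    return o,R.T@np.array([(u-c["cx"])/c["fx"],(v-c["cy"])/c["fy"],1])
def onz(c,u,v,z):
    o,d=ray(c,u,v); return o+d*(z-o[2])/d[2]
def proj(c,X):
    p=np.array(c["R"])@np.array(X)+np.array(c["t"]); return c["fx"]*p[0]/p[2]+c["cx"],c["fy"]*p[1]/p[2]+c["cy"]
def red(c,box):
    h=cv2.cvtColor(c["pixels"],cv2.COLOR_RGB2HSV); m=((h[...,0]<6)|(h[...,0]>174))&(h[...,1]>150)&(h[...,2]>80)
    x0,y0,x1,y1=box; k=np.zeros_like(m);k[y0:y1,x0:x1]=1; ys,xs=np.nonzero(m&k); return xs.mean(),ys.mean(),len(xs)
def crop(c,u,v,r,s):
    return cv2.resize(c["pixels"][v-r:v+r,u-r:u+r,::-1],None,fx=s,fy=s,interpolation=cv2.INTER_CUBIC)
E
python3 - <<'E'
from h import *; import pickle
d=pickle.load(open("c0.pkl","rb"));S,T=d["scene"],d["top"]
print(red(S,(245,150,280,190)),onz(S,*red(S,(245,150,280,190))[:2],.181)); print(red(T,(230,190,262,215)),onz(T,*red(T,(230,190,262,215))[:2],.181))
# base plate in top view: greenish
for n,c in d.items():
    h=cv2.cvtColor(c["pixels"],cv2.COLOR_RGB2HSV); b=(180,145,275,232) if n=="top" else(220,185,340,275)
    print(n,h[222,240] if n=="top" else h[225,240], h[235,300])
cv2.imwrite("pics/z0.png",np.hstack([crop(S,311,200,16,12),crop(T,200,183,16,12)]))
cv2.imwrite("pics/z1.png",crop(T,226,187,48,6))
E
```

```text
(np.float64(262.48770491803276), np.float64(170.12295081967213), 244) [0.51625746 0.01388391 0.181     ]
(np.float64(246.1359223300971), np.float64(203.52912621359224), 206) [0.50962937 0.0128654  0.181     ]
scene [ 15  27 113] [ 13  17 206]
top [ 84  18 140] [ 45   4 127]
```

View pics/z0.png

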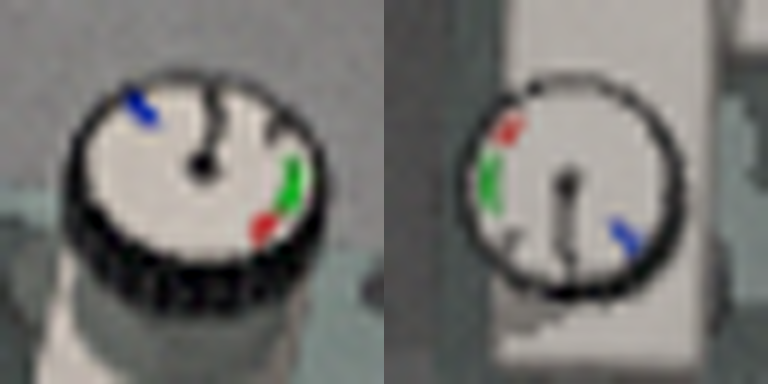

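View pics/z1.png

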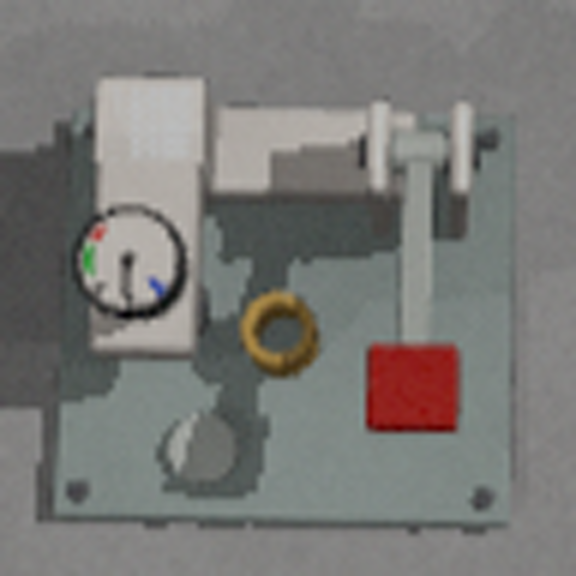

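The left crop (scene) shows the hub at (203,166) and the blue mark at (140,107). The right crop (top) shows the hub at (568,182), the pointer tip at (568,285) and the blue mark at (628,240). In the top view the mark lies about 0.85 rad counter-clockwise of the pointer. The third crop shows the plate, bushing, disc and pad.

```bash
cat >> h.py <<'E'
def dial(c,box,z=.1765):
    h=cv2.cvtColor(c["pixels"],cv2.COLOR_RGB2HSV).astype(float); x0,y0,x1,y1=box; out={}
    H,Sa,V=[h[y0:y1,x0:x1,i] for i in range(3)]
    for n,m in dict(blue=(H>105)&(H<135)&(Sa>90),green=(H>45)&(H<75)&(Sa>90)).items():
        ys,xs=np.nonzero(m); w=Sa[m]
        if len(xs): out[n]=onz(c,(xs*w).sum()/w.sum()+x0,(ys*w).sum()/w.sum()+y0,z)
    return out
E
python3 - <<'E'
from h import *; import pickle
d=pickle.load(open("c0.pkl","rb"));S,T=d["scene"],d["top"]
for c,b,hub in((S,(300,187,325,212),(311-16+203/12-.5,200-16+166/12-.5)),(T,(188,170,214,196),(200-16+184/12-.5,183-16+182/12-.5))):
    print("hub",onz(c,*hub,.1765),{k:v.round(4) for k,v in dial(c,b).items()})
c=T
print("tip",onz(c,200-16+184/12-.5,183-16+285/12-.5,.178), "scene tip",onz(S,311-16+213/12-.5,200-16+90/12-.5,.178))
f=lambda x,y:(226-48+x/6-.5,187-48+y/6-.5)
print("plate front L,R",onz(c,*f(52,518),.02),onz(c,*f(508,524),.02),"back R",onz(c,*f(512,118),.02))
print("screws FL FR BR",[onz(c,*f(*p),.02).round(4) for p in((77,490),(482,497),(490,138))])
print("bushing",onz(c,*f(281,334),.07),"disc",onz(c,*f(205,447),.032))
print("head L/R front",onz(c,*f(90,345),.125),onz(c,*f(194,355),.125))
E
```

```text
hub [0.57466514 0.15861522 0.1765    ] {'blue': array([0.5889, 0.1567, 0.1765]), 'green': array([0.586 , 0.1715, 0.1765])}
hub [0.5739827  0.15781942 0.1765    ] {'blue': array([0.5572, 0.144 , 0.1765]), 'green': array([0.5726, 0.1784, 0.1765])}
tip [0.54738117 0.1564248  0.178     ] scene tip [0.55387621 0.15721992 0.178     ]
plate front L,R [0.45327788 0.21672145 0.02      ] [ 0.4549988  -0.04125047  0.02      ] back R [ 0.6919329 -0.0397901  0.02     ]
screws FL FR BR [array([0.4694, 0.2034, 0.02  ]), array([ 0.47  , -0.0262,  0.02  ]), array([ 0.6796, -0.0271,  0.02  ])]
bushing [0.55359805 0.08722537 0.07      ] disc [0.49408057 0.13067369 0.032     ]
head L/R front [0.53720702 0.18314245 0.125     ] [0.53305378 0.12842254 0.125     ]
```

Emit:
carry_out --steps '[[[0,-501,-303,0,0,0,0],[0,-501,-303,0,0,0,0],[0,-501,-303,0,0,0,0],[0,-501,-303,0,0,0,0],[0,-501,-303,0,0,0,0],[0,-501,-303,0,0,0,0],[0,-501,-303,0,0,0,0],[0,-501,-303,0,0,0,0],[0,-501,-303,0,0,0,0],[0,-501,-303,0,0,0,0]]]'

```text
time: 1.1
ee_pos: [0.5183, 0.2207, 0.2312]
tcp_rot: [-3.142, -0.0, 2.84]
force: [0.2, -0.2, -0.2]
finger_gap: 0.0856
```

```bash
cat > bz.py <<'E'
from h import *; import pickle
def run(d,hub=(.574,.1582)):
    for n,c in d.items():
        u,v=proj(c,[*hub,.1765]); u0,v0=int(u)-10,int(v)-10
        p=c["pixels"][v0:v0+21,u0:u0+21].astype(float); yy,xx=np.mgrid[v0:v0+21,u0:u0+21]
        r,g,b=p[...,0],p[...,1],p[...,2]
        for k,w in dict(blue=b-np.maximum(r,g),green=g-np.maximum(r,b),red=r-np.maximum(g,b)).items():
            w=np.where(w>35,w,0)
            if k=="red": w=np.where(p[...,1]<130,w,0)
            if w.sum()==0: continue
            X=onz(c,(xx*w).sum()/w.sum(),(yy*w).sum()/w.sum(),.1765)-[*hub,0]
            print(n,k,X[:2].round(4),"r%.4f cw-from -x %.3f"%(np.hypot(X[0],X[1]),np.arctan2(X[1],-X[0])))
if __name__=="__main__": run(pickle.load(open("c0.pkl","rb")))
E
python3 bz.py; python3 -c "
from h import *;s=env.get_state();print(s['ee_pos'],s['tcp_rot'],s['joint_positions'])"
```

```text
scene blue [-0.0115 -0.0152] r0.0191 cw-from -x -0.923
scene green [0.0018 0.0201] r0.0202 cw-from -x 1.661
scene red [0.015  0.0158] r0.0218 cw-from -x 2.330
top blue [-0.0134 -0.0152] r0.0203 cw-from -x -0.847
top green [-0.0008  0.0191] r0.0191 cw-from -x 1.531
top red [0.0124 0.0149] r0.0194 cw-from -x 2.263
[0.51827782 0.22066753 0.23115857] [-3.14150165e+00 -1.87516574e-04  2.83974219e+00] [ 3.99829041e-01  2.57842745e-01  1.76720521e+00  5.73461934e-05
  1.11674666e+00 -8.69141992e-01]
```

Emit:
carry_out --steps '[[[0,-71,-43,0,0,0,0],[0,-71,-43,0,0,0,0],[0,-71,-43,0,0,0,0],[0,-71,-43,0,0,0,0],[0,-71,-43,0,0,0,0]]]'

```text
time: 1.6
ee_pos: [0.5715, 0.161, 0.231]
tcp_rot: [-3.141, -0.001, 2.84]
force: [-0.5, -0.4, 0.8]
finger_gap: 0.0852
```

Emit:
carry_out --steps '[[[0,-3,-2,0,0,0,0],[0,-3,-2,40,0,0,0],[0,-3,-2,70,0,0,0],[0,-3,-2,84,0,0,0],[0,-3,-2,84,0,0,0],[0,-3,-2,84,0,0,0],[0,-3,-2,84,0,0,0]]]'

```text
time: 2.3
ee_pos: [0.5757, 0.1581, 0.149]
tcp_rot: [3.14, 0.002, 2.84]
force: [-0.6, -0.2, 0.1]
finger_gap: 0.0857
```

Emit:
carry_out --steps '[[[0.15,0,0,0,0,0,0],[0.25,0,0,0,0,0,0],[0.3,0,0,0,0,0,0],[0.35,0,0,0,0,0,0],[0.35,0,0,0,0,0,0]]]'

```text
time: 2.8
ee_pos: [0.5747, 0.1571, 0.1477]
tcp_rot: [-3.141, 0.0, 2.84]
force: [-2.0, -3.2, 6.6]
finger_gap: 0.0558
```

Emit:
carry_out --steps '[[[0.5,0,0,0,0,0,0],[0.5,0,0,0,0,0,0],[0.5,0,0,0,0,0,8],[0.5,0,0,0,0,0,16],[0.5,0,0,0,0,0,24],[0.5,0,0,0,0,0,32],[0.5,0,0,0,0,0,40],[0.5,0,0,0,0,0,46],[0.5,0,0,0,0,0,49],[0.5,0,0,0,0,0,49]]]'

```text
time: 3.8
ee_pos: [0.5752, 0.1578, 0.1482]
tcp_rot: [3.14, 0.0, 1.983]
force: [-0.9, -1.1, 7.2]
finger_gap: 0.0544
```

Emit:
carry_out --steps '[[[0.5,0,0,0,0,0,0],[0.5,0,0,0,0,0,0]]]'

```text
time: 4.0
ee_pos: [0.5752, 0.1578, 0.1482]
tcp_rot: [3.14, 0.0, 1.984]
force: [-0.3, -1.6, 8.0]
finger_gap: 0.0544
```

Emit:
carry_out --steps '[[[0.25,0,0,0,0,0,0],[0.1,0,0,0,0,0,0],[0,0,0,0,0,0,0],[0,0,0,0,0,0,0],[0,0,0,-40,0,0,0],[0,0,0,-80,0,0,0],[0,0,0,-100,0,0,0]]]'

```text
time: 4.7
ee_pos: [0.5759, 0.1579, 0.2506]
tcp_rot: [3.138, 0.001, 1.985]
force: [0.9, -0.2, 0.2]
finger_gap: 0.0853
```

```bash
python3 - <<'E'
from h import *; import bz,pickle
d={n:viewer.read_camera(n) for n in("scene","top")}; pickle.dump(d,open("c1.pkl","wb")); bz.run(d)
cs=[]
for n,c in d.items():
    u,v=proj(c,[.574,.158,.1765]); cs.append(crop(c,int(u),int(v),16,12))
cv2.imwrite("pics/z2.png",np.hstack(cs))
E
```

```text
scene blue [-0.0199  0.0004] r0.0199 cw-from -x 0.018
scene green [0.0169 0.0136] r0.0217 cw-from -x 2.465
scene red [0.0222 0.0003] r0.0222 cw-from -x 3.128
```

View pics/z2.png

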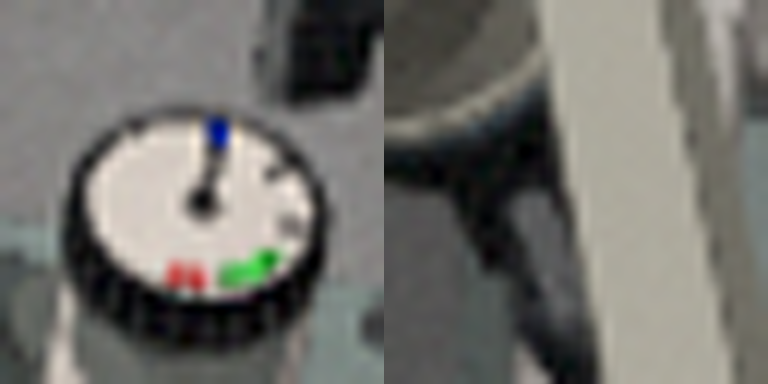

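The scene crop shows the blue mark at (217,132), in line with the pointer running from the hub at (203,200). The top view is blocked by the arm, so I move over the lever pad with fingers shut and recheck from there.

Emit:
carry_out --steps '[[[0.5,-107,-116,0,0,0,0],[1,-107,-116,0,0,0,0],[1,-107,-116,0,0,0,0],[1,-107,-116,0,0,0,0],[1,-107,-116,0,0,0,0],[1,-107,-116,0,0,0,0],[1,-107,-116,0,0,0,0],[1,-107,-116,0,0,0,0]]]'

```text
time: 5.6
ee_pos: [0.5119, 0.014, 0.247]
tcp_rot: [-3.141, -0.0, 1.986]
force: [0.1, 0.2, -0.2]
finger_gap: 0.0002
```

```bash
python3 - <<'E'
from h import *; import bz,pickle
d={n:viewer.read_camera(n) for n in("scene","top")}; pickle.dump(d,open("c2.pkl","wb")); bz.run(d)
cs=[]
for n,c in d.items():
    u,v=proj(c,[.574,.158,.1765]); cs.append(crop(c,int(u),int(v),16,12))
big=d["top"]["pixels"][130:258,160:288,::-1]
cv2.imwrite("pics/z3.png",np.hstack([cs[1],cv2.resize(big,(384,384),interpolation=cv2.INTER_CUBIC)]))
E
```

```text
scene blue [-0.0199  0.0004] r0.0199 cw-from -x 0.018
scene green [0.0169 0.0136] r0.0217 cw-from -x 2.464
scene red [0.0222 0.0003] r0.0222 cw-from -x 3.127
top blue [-0.0209 -0.0003] r0.0209 cw-from -x -0.016
top green [0.0153 0.0124] r0.0197 cw-from -x 2.463
top red [ 0.0206 -0.0001] r0.0206 cw-from -x -3.138
```

View pics/z3.png

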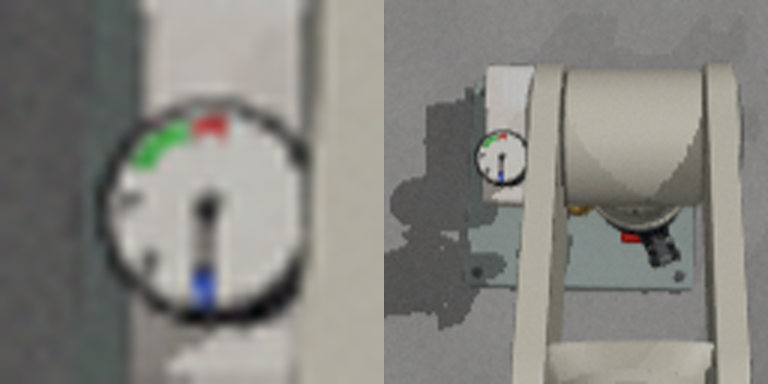

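The blue mark at (204,288) lies right under the pointer from the hub at (208,205), and both views agree within about 0.02 rad. Now I press the lever.

Emit:
carry_out --steps '[[[1,0,0,30,0,0,0],[1,0,0,50,0,0,0],[1,0,0,58,0,0,0],[1,0,0,58,0,0,0]]]'

```text
time: 6.1
ee_pos: [0.5109, 0.0132, 0.1884]
tcp_rot: [-3.14, -0.001, 1.985]
force: [-0.4, 0.6, 0.6]
finger_gap: 0.0001
```

Emit:
carry_out --steps '[[[1,0,0,4,0,0,0],[1,0,-1,8,0,0,0],[1,1,-2,12,0,0,0],[1,1,-3,16,0,0,0],[1,2,-3,20,0,0,0],[1,2,-4,24,0,0,0],[1,2,-5,28,0,0,0],[1,2,-5,32,0,0,0],[1,2,-5,32,0,0,0]]]'

```text
time: 7.0
ee_pos: [0.5056, 0.0133, 0.1574]
tcp_rot: [-3.141, -0.001, 1.984]
force: [-5.2, 2.8, 10.9]
finger_gap: -0.0003
```

Emit:
carry_out --steps '[[[1,0,0,4,0,0,0],[1,0,-1,8,0,0,0],[1,0,-1,12,0,0,0],[1,0,-1,16,0,0,0],[1,0,-1,20,0,0,0],[1,0,-1,24,0,0,0],[1,0,-1,27,0,0,0],[1,0,-1,29,0,0,0],[1,0,-1,29,0,0,0]]]'

```text
time: 7.9
ee_pos: [0.5042, 0.0127, 0.1282]
tcp_rot: [-3.14, -0.001, 1.984]
force: [-5.0, 2.8, 6.3]
finger_gap: -0.0001
```

```bash
python3 - <<'E'
from h import *; import bz,pickle
s=env.get_state(); print(s["ee_pos"],s["force"])
d={n:viewer.read_camera(n) for n in("scene","top")}; bz.run(d)
cs=[]
for n,c in d.items():
    u,v=proj(c,[.574,.158,.1765]); cs.append(crop(c,int(u),int(v),16,12))
cv2.imwrite("pics/z4.png",np.hstack(cs))
E
```

```text
[0.50424227 0.01268005 0.12815021] [-5.00078798  2.82472639  6.33795871]
scene blue [-0.0185  0.0002] r0.0185 cw-from -x 0.012
scene green [0.017  0.0135] r0.0217 cw-from -x 2.471
scene red [0.0222 0.0003] r0.0222 cw-from -x 3.128
top blue [-0.0197 -0.0003] r0.0197 cw-from -x -0.015
top green [0.0154 0.0124] r0.0197 cw-from -x 2.464
top red [ 0.0206 -0.    ] r0.0206 cw-from -x -3.140
```

View pics/z4.png

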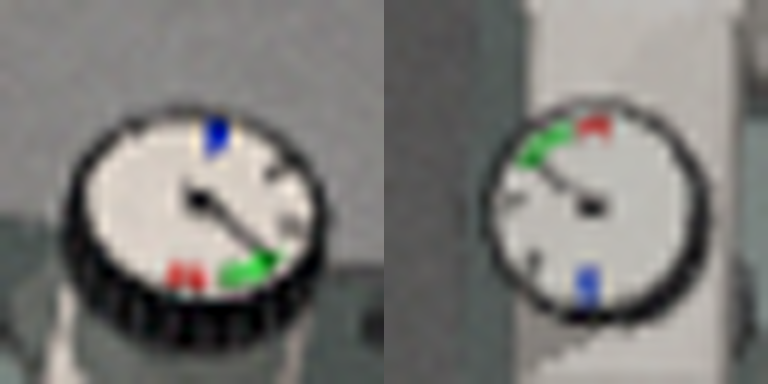

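The pointer sits at the lower edge of the green band: in the top crop it runs from the hub at (590,207) to the green end at (530,155). The force has dropped to 6 N, so the detent is drawing it in and about 4 mm remain.

Emit:
carry_out --steps '[[[1,0,0,1,0,0,0],[1,0,0,2,0,0,0],[1,0,0,3,0,0,0],[1,0,0,3,0,0,0],[1,0,0,3,0,0,0]]]'

```text
time: 8.5
ee_pos: [0.5043, 0.0127, 0.1255]
tcp_rot: [-3.141, -0.001, 1.984]
force: [-5.1, 3.6, 8.4]
finger_gap: -0.0004
```

Emit:
carry_out --steps '[[[1,0,0,1,0,0,0],[1,0,0,1,0,0,0],[1,0,0,1,0,0,0]]]'

```text
time: 8.8
ee_pos: [0.5043, 0.0127, 0.1245]
tcp_rot: [-3.141, -0.001, 1.984]
force: [-5.2, 3.6, 9.4]
finger_gap: 0.0003
```

```bash
python3 - <<'E'
from h import *; import bz
s=env.get_state(); print(s["ee_pos"],s["force"],np.abs(s["joint_velocities"]).max())
d={n:viewer.read_camera(n) for n in("scene","top")}; bz.run(d)
cs=[]
for n,c in d.items():
    u,v=proj(c,[.574,.158,.1765]); cs.append(crop(c,int(u),int(v),16,12))
b=d["scene"]["pixels"][150:278,220:348,::-1]
cv2.imwrite("pics/z5.png",np.hstack([cs[1],cv2.resize(b,(384,384),interpolation=cv2.INTER_CUBIC)]))
E
```

```text
[0.50434377 0.01269173 0.12452239] [-5.23929724  3.60834182  9.43524489] 0.001492378896280254
scene blue [-0.0185  0.0002] r0.0185 cw-from -x 0.012
scene green [0.0166 0.0135] r0.0214 cw-from -x 2.461
scene red [0.0222 0.0003] r0.0222 cw-from -x 3.127
top blue [-0.0197 -0.0003] r0.0197 cw-from -x -0.015
top green [0.0153 0.0124] r0.0197 cw-from -x 2.460
top red [ 0.0206 -0.0001] r0.0206 cw-from -x -3.139
```

View pics/z5.png

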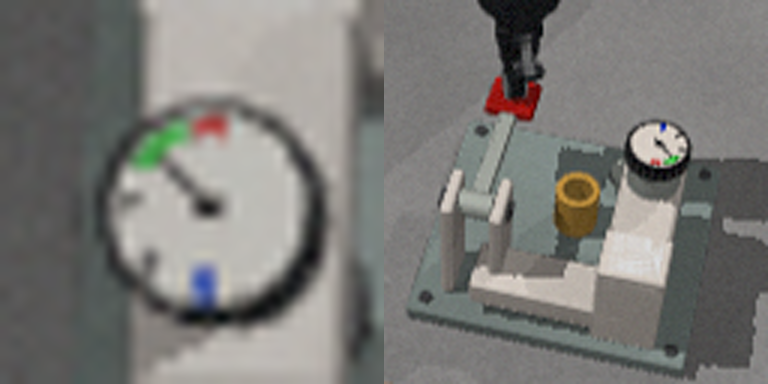

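The pointer now runs from the hub at (208,207) towards (160,150), in the middle of the green band. The blue mark is unmoved, and the bushing and base look undisturbed. I hand in the job while holding.

```bash
python3 -c "
from station import env
print(env.job_done()); s=env.get_state(); print(s['ee_pos'],s['force'])"
```

```text
the job is handed in; nothing more can be done
None
the job is handed in; nothing more can be done
```

I turned the bezel about 49° clockwise and let go of it. I then pressed the red pad down past the first two clicks to the third and handed the job in at about 9 s, still holding it there.

- **Bezel:** both cameras put the blue mark within about 0.02 rad of the resting pointer line. The mark had not moved after the press.
- **Lever:** the pointer read about 2.44 rad by eye, near the middle of the green band; the third click is at 2.40. The TCP was at a height of 124.5 mm, which matches the third click once the tilt of the pad is allowed for.
- **Force:** the upward force at the fingers was 9.4 N, a little under the roughly 11 N you gave for the third click. There were also 5 N and 4 N sideways from friction on the pad.
- **Loose parts:** the bushing and tester looked undisturbed in the last picture. I did not re-measure the reference disc, but the tool stayed well above it and the bushing throughout.

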